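# Free the eccentric lock and bring the stock forward

### The job

Bring the row of cartons in the counter tray up to its front lip: first swing the cam lever round until it points straight forward along the tray, so that the cam is at its low point, and only then push the slide fully forward until it stops. Just push with the fingers: lift nothing, keep the cartons standing in the tray, and leave the other things on the counter where they are. Leave the lever pointing forward.

Things in the scene. Friction and masses are not known exactly. Their poses are not given: they have to be found in the camera images.
- tray: Plywood counter tray, fixed, 270 x 200 x 12 mm. Origin at counter level; x = forward (slide towards front lip), y = left, z up; board spans x -135..135, y -85..115 mm. A straight open-topped channel, 70 mm wide, centred on y = -30, floor z = 12, runs along x between 8 mm rails (tops z = 34); open at the rear. The eccentric lock stands left of it.
- front_lip (a point): Top middle of the inner face of the wooden lip that closes the channel in front, 44 mm above the counter, at tray x = 113, y = -30 mm.
- slide (a joint): Pusher slide in the channel, m: 0 = fully back, 0.070 = fully forward (hard stop); starts at 0 to 0.015. Moves along tray +x, stays where left; 1.5 N of friction plus the cartons'. A steel follower arm (14 mm thick, z 40..56) reaches left from its plate to tray y = 90, behind the cam: unless the cam is near its low point the arm strikes it 15 to 32 mm short of the end.
- push_face (a point): Centre of the rear face of the slide's upright wooden plate, 42 mm above the counter, to be pushed forward; at tray x = -94 mm + slide joint, y = -30. The plate is 14 mm thick, 64 wide, z 16..68 mm. A low foot (top z = 22) trails 34 mm behind it.
- cam (a joint): Angle of eccentric cam and lever about the vertical pivot, rad, counter-clockwise from above. 0 = low point: lever along tray +x. At q the lever points along (cos q, sin q) in the tray's x, y. Starts at 1.7 to 2.7 (left, back); stops at -0.12 and 2.9, so it comes round over the left side. Stiff, about 0.22 N m (3 to 4 N at the post); stays where left.
- cam_pivot (a point): Top of the cam's pivot, 70 mm above the counter, at tray x = 9, y = 55 mm. About it turn the steel cam disc (radius 34, centre 16 mm off the pivot on the lever's side, z 40..58 mm) and the lever bar (16 mm wide, z 58..66, reaching 80 mm out).
- lever_post (a point): Top centre of the upright black round post at the end of the cam lever, 110 mm above the counter, 70 mm from the pivot. The post is 18 mm in diameter and stands from z = 66 to 110 mm; push it sideways. Moves with the cam.
- carton_rear: Cardboard carton, 40 (x) x 62 (y) x 65 mm high, 90 g, loose on the channel floor: the rearmost of the row of three. Origin: centre of its underside (12 mm above the counter). Gaps between the cartons at the start; the slide pushes them along. With the slide fully forward the row has about 3 mm of play against the lip.
- carton_mid: Cardboard carton, 40 (x) x 62 (y) x 65 mm high, 90 g, loose on the channel floor: the middle one of the row of three. Origin: centre of its underside (12 mm above the counter). Gaps between the cartons at the start; the slide pushes them along. With the slide fully forward the row has about 3 mm of play against the lip.
- carton_front: Cardboard carton, 40 (x) x 62 (y) x 65 mm high, 90 g, loose on the channel floor: the front one of the row of three. Origin: centre of its underside (12 mm above the counter). Gaps between the cartons at the start; the slide pushes them along. With the slide fully forward the row has about 3 mm of play against the lip.
- jar: Bystander: jar, 76 mm wide, 130 mm high, standing right of the tray. Origin: centre of its underside.
- tumbler: Bystander: steel tumbler, 66 mm wide, 75 mm high, left and back of the tray. Origin: centre of its underside.
- matchbox: Bystander: small box 52 x 36 x 15 mm lying left of the tray. Origin: centre of its underside.
- pen: Bystander: pen, 140 x 9 x 9 mm, lying right of the tray. Origin: centre of its underside.
- bowl: Bystander: bowl, 110 mm wide, 45 mm high, left of the tray and the tumbler. Origin: centre of its underside.
There are look-alikes about, which are no part of the job. Leave any pink or yellow look-alike of the carton_front alone.

How it is judged:
On the way, in this order (a step that is already met when the one before it is completed fails the run):
1. the cam is turned to its low point (lever forward within 0.3 rad) while the slide is still back (short of 0.030 m) (value of joint cam between -0.3 and 0.3 rad and value of joint slide below 0.03 m), for 0.1 s.
2. the slide is pushed fully forward (past 0.066 m) with the cam at its low point (value of joint cam between -0.3 and 0.3 rad and value of joint slide above 0.066 m), for 0.2 s.
At the end, for the whole second after the job is handed in: Lever within 0.3 rad of straight forward, slide within 4 mm of fully forward, the three cartons upright (within 0.15 rad), on the channel floor and at rest, closed up to the front lip (front one within 8 mm of it) (all of step 2 and x of carton_rear in the frame of tray above 0.003 m and x of carton_mid in the frame of tray above 0.044 m and x of carton_front in the frame of tray above 0.085 m and angle between each of carton_rear, carton_mid, carton_front's own z axis and vertical below 0.15 rad and y of carton_rear in the frame of tray between -0.045 and -0.015 m and z of each of carton_rear, carton_mid, carton_front in the frame of tray below 0.018 m and y of carton_mid in the frame of tray between -0.045 and -0.015 m and y of carton_front in the frame of tray between -0.045 and -0.015 m and linear speed of each of carton_rear, carton_mid, carton_front below 0.02 m/s); the robot touches nothing.
It fails at once if the slide is pushed forward (past 0.030 m) before the cam is at its low point (value of joint slide above 0.03 m and not (value of joint cam between -0.3 and 0.3 rad)).
It fails at once if a carton is lifted (15 mm) or tipped over (0.5 rad) (height (world z) of any of carton_rear, carton_mid, carton_front above 0.027 m or angle between any of carton_rear, carton_mid, carton_front's own z axis and vertical above 0.5 rad).
It fails at once if another thing on the counter is moved more than 30 mm or lifted (distance of any of jar, tumbler, matchbox, pen, bowl from where it was at the start of the episode above 0.03 m or height (world z) of any of jar, tumbler, matchbox, pen, bowl above 0.015 m).
It also fails if it takes over 61 s, if anything falls off the work surface, if the arm or the gripper's body presses on something with over 40 N, if the wrist force passes 120 N, or if a joint passes its speed limit or range.

### The arm

A 6-joint arm with a two-finger parallel gripper is mounted at the origin on the work surface. World frame = base frame: x ahead of the robot, y to its left, z up, the work surface at z = 0. Lengths are in m, angles in rad, forces in N, time in s.
With the tool pointing down it reaches from about 0.35 to 1 m from the base axis. Payload 7.1 kg.
Tool frame: the origin (TCP) lies midway between the tips of the shut fingers; the grasp point (between the pads) lies 19 mm behind it; z points along the fingers, y is the direction in which the jaws open and shut (so a half turn about z gives the same grasp; the last joint's range is limited). The gripper opens to 85 mm and grips with 20 to 120 N. Pads are 22 mm wide; open, the fingers measure 114 mm over their backs; the gripper's body (76 mm by 85 mm) begins 54 mm behind the grasp point. The pads swing forward as they close: fully open they stand 13 mm farther back than shut.
Start: joints at [1.211, 0.423, 1.63, -0, 1.089, -0.019], TCP at [0.209, 0.589, 0.231] pointing down, gripper open.
Joint ranges: [-3, 3], [-0.9, 2.11], [0.09, 2.58], [-1.31, 4.45], [0.11, 2.69], [-2.54, 2.54]. Speed limits (rad/s): [2.39, 2.39, 3.01, 3.14, 3.14, 3.14].

### API

Orientations are given as a 3x3 rotation matrix whose columns are the frame's x, y, z axes.
In Python, from bench import manip, cams, job gives the robot as it stands.
- The arm moves only by the tool apply_moves, never from a script. Its argument "rows" is a list of rows, each a list of 3 entries, a list of its own where there are three numbers: the shift along the tool's x, y, z in cm, then the turn, a rotation vector about the tool's x, y, z in rad, then the closure, from 0 (fully open) to 1 (shut). In form: [[[dx, dy, dz], [wx, wy, wz], gripper], ...]. A call has 1 to 10 rows; each row shifts and turns the pose as measured when the row begins, along the tool's axes as they then stand; what a row does not reach is not made up. A row lasts 1/8 s, in which the tool goes at most 62.5 mm and 10.7 degrees, less where a joint would pass 70% of its speed; a pose out of reach is approached as far as the arm can. A call is refused whole if a number of a shift passes 6.25 or a number of a turn 0.188, either way. A call with a gripper value outside its range is refused whole. The fingers move at their own pace and stop on an object; the grip force is fixed at half the most. Time passes only in rows, so rows that do not move let the fingers close. It gives the time, the measured TCP pose, the force and the opening at its end, in the units of the state.
- manip.sense(): the state, without advancing time (a new reading comes with each control period).
- cams.snapshot(name): name is "scene" or "side" or "wrist"; returns the picture (384x512x3 uint8, red, green, blue); there is no depth.
- cams.get_calibration(name): a dict with "K" (3x3 intrinsics, pixels), "R" (3x3) and "t" (3): a world point X has camera coordinates R X + t. Camera axes: x right, y down, z forward; pixel columns grow to the right and rows downward; lengths in m; the calibration is good to about 2 mm. A picture is of the moment at which its call begins: read the wrist's pose just before it. get_calibration takes no time and is no camera call; for the wrist camera it gives the pose at the moment of the call.
- job.close_job(): hands the job in, once; it reports no verdict.
The state is a dict: "t": time; "joint_positions": joint angles; "qd": joint speeds; "joint_torque": joint torques, N m; "position": TCP position; "orientation": TCP orientation; "contact_force": force on the tool from outside, world axes, zero at the start; "wrist_torque": the same for the moment, N m; "gripper_width": opening from 0.0 (shut) to 1.0 (fully open).
Only numpy, scipy, OpenCV 4.12 (cv2) and the standard library are available. Lean on these libraries where they do the work, as an engineer would, in place of code of your own. Each camera call takes 0.05 s, during which the arm holds its last target. There are 200 camera calls.

## Working session

There is one attempt and no reset: what is moved stays moved. The work goes in short steps, Python scripts to look and compute and a tool call to move; the robot and the scene stay as the last step left them, time stands still between calls to the robot, and variables do not carry over. Pictures are saved under pics/ and viewed, about 8 in all and at most 12, crops included, and the job is handed in when it is done.

Besides the shell and the picture viewer there is one more tool, called as a command line: name --argument value ..., lists and objects as JSON in quotes. apply_moves: Moves the arm, as the interface text tells. Its arguments: {"type":"object","properties":{"rows":{"type":"array","items":{"type":"array"}}},"required":["rows"]}

```bash
mkdir -p pics; python3 - <<'E'
from bench import manip,cams,job
import cv2,numpy as np
s=manip.sense();print(s['t'],s['position'],s['orientation'],s['gripper_width'])
for n in("scene","side"):
    im=cams.snapshot(n);cv2.imwrite(f'pics/{n}0.png',im[:,:,::-1])
    c=cams.get_calibration(n);print(n,c)
E
```

```text
0.0 [0.20867026 0.58854308 0.23051392] [[-9.42489913e-01  3.34234115e-01 -5.64913025e-04]
 [ 3.34234591e-01  9.42488723e-01 -1.49840484e-03]
 [ 3.16061378e-05 -1.60104493e-03 -9.99998718e-01]] 1.0016800608384637
scene {'K': array([[359.75384117,   0.        , 251.58097681],
       [  0.        , 359.75384117, 192.92047063],
       [  0.        ,   0.        ,   1.        ]]), 'R': array([[ 0.65427317,  0.75621839, -0.00776962],
       [ 0.4186267 , -0.37070989, -0.82905119],
       [-0.62982403,  0.53917338, -0.55911874]]), 't': array([-0.44565964, -0.16561263,  1.26384658])}
side {'K': array([[381.74050886,   0.        , 257.51028323],
       [  0.        , 381.74050886, 195.29413895],
       [  0.        ,   0.        ,   1.        ]]), 'R': array([[ 0.68125465, -0.73196987,  0.01059345],
       [-0.51271286, -0.48741807, -0.70678791],
       [ 0.52251089,  0.47607115, -0.70734619]]), 't': array([-0.40066968,  0.40961148,  0.75548057])}
```

```bash
python3 -c "
import cv2
for n in('scene','side'):
    cv2.imwrite(f'pics/{n}0b.png',cv2.resize(cv2.imread(f'pics/{n}0.png'),(800,600),interpolation=cv2.INTER_CUBIC))"
```

```text
(no output)
```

View pics/scene0b.png

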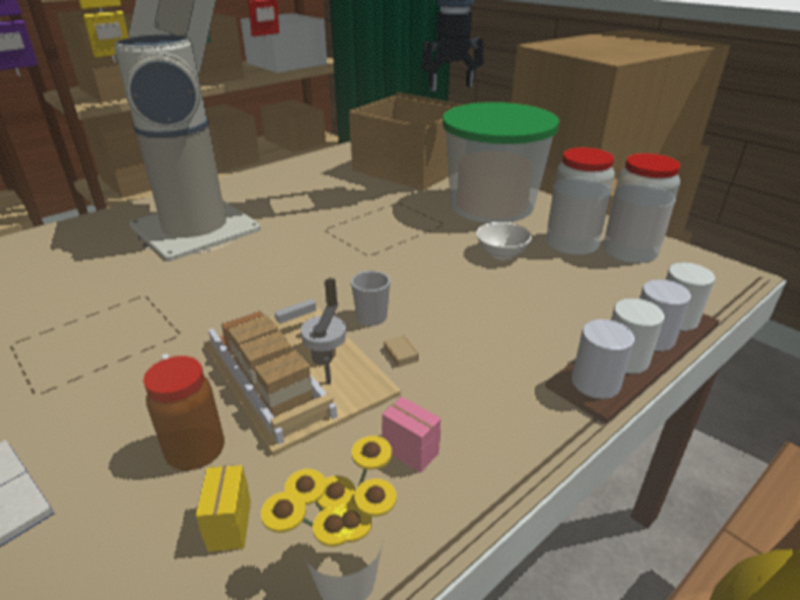

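View pics/side0b.png

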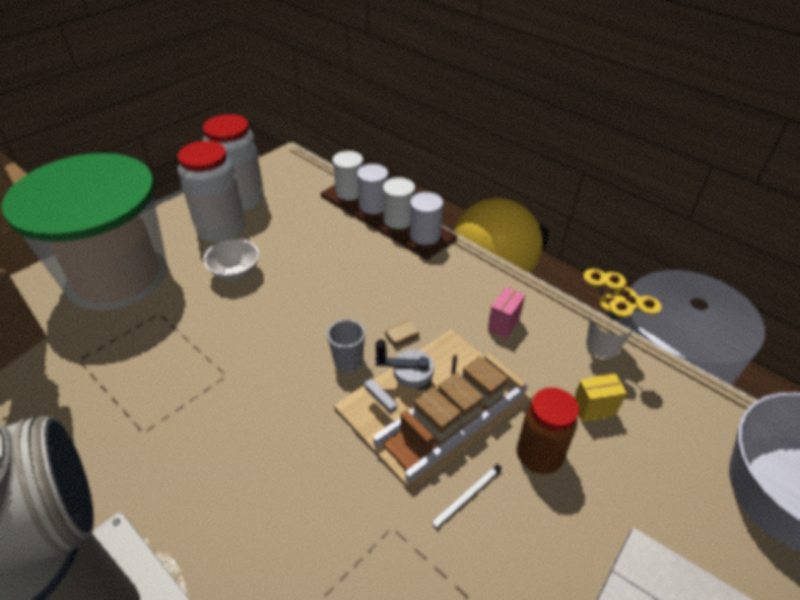

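The scene view (800 px scale) shows the tray at about (300,370), with the lever post at (331,290), the tumbler at (370,297), the jar at (185,410) and the matchbox at (400,350). The side view has the post at (381,352), the cam at (412,368), the slide plate at (417,428) and the pen at (467,497). Next I'll take close crops of the tray.

```bash
python3 -c "
import cv2
a=cv2.imread('pics/scene0.png')[165:295,125:275];cv2.imwrite('pics/c1.png',cv2.resize(a,None,fx=4.6,fy=4.6,interpolation=cv2.INTER_CUBIC))
a=cv2.imread('pics/side0.png')[200:315,205:345];cv2.imwrite('pics/c2.png',cv2.resize(a,None,fx=5,fy=5,interpolation=cv2.INTER_CUBIC))"
```

```text
(no output)
```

View pics/c1.png

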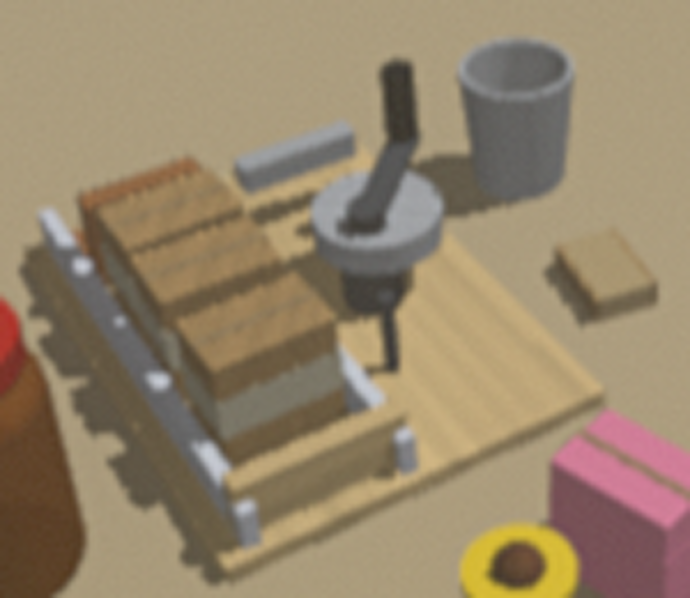

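View pics/c2.png

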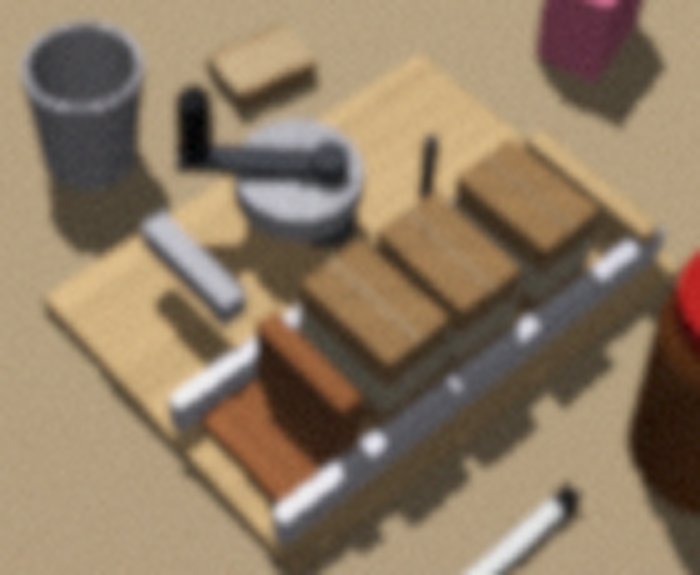

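The crops show the real tray cartons as three brown-topped boxes, at c2 (375,300), (450,250) and (525,200). The pink and yellow boxes outside the tray are the look-alikes. The black post on the lever end is at c2 (193,125), pointing back-left. The thin dark pin at c2 (430,165) is fixed and isn't the post. Now I'll fit the tray pose, cam angle and slide position.

```bash
cat > h.py <<'E'
from bench import manip,cams,job
import numpy as np,cv2
from scipy.optimize import least_squares
C={n:cams.get_calibration(n) for n in('scene','side')}
def pj(n,X):
    c=C[n];p=c['K']@(c['R']@np.asarray(X)+c['t']);return p[:2]/p[2]
def T(p,X):
    c,s=np.cos(p[2]),np.sin(p[2]);return np.array([p[0]+c*X[0]-s*X[1],p[1]+s*X[0]+c*X[1],X[2]])
u1=lambda x,y:(125+x/4.6,165+y/4.6)
u2=lambda x,y:(205+x/5,200+y/5)
E
cat > fit.py <<'E'
from h import *
O=[('scene',(.135,-.085,0),u1(226,578)),('scene',(.135,.115,.012),u1(605,390)),
('side',(.135,.115,.012),u2(420,56)),('side',(-.135,.115,.012),u2(45,300)),('side',(-.135,-.085,.012),u2(282,545)),
('side',(.009,.055,.070),u2(330,150)),('scene',(.009,.055,.070),u1(362,212)),
('side','post',u2(193,97)),('scene','post',u1(397,70)),
('side','pl',u2(262,320)),('side','pr',u2(350,410))]
def X(k,p):
    q,s=p[3],p[4]
    return {'post':(.009+.07*np.cos(q),.055+.07*np.sin(q),.11),'pl':(-.094+s,.002,.068),'pr':(-.094+s,-.062,.068)}.get(k,k) if isinstance(k,str) else k
f=lambda p:np.concatenate([pj(n,T(p,X(k,p)))-u for n,k,u in O])
best=min((least_squares(f,[.6,.1,y,2.2,.01],loss='soft_l1') for y in np.arange(-3,3,.7)),key=lambda r:r.cost)
print(best.x.round(4),best.cost);print(f(best.x).reshape(-1,2).round(1))
p=best.x
for k in('post',(.009,.055,.07),(-.094+p[4],-.03,.042),(.113,-.03,.044)):print(k,T(p,X(k,p)).round(4))
# bystanders (top/base points) in tray frame
def ray(n,u,z):
    c=C[n];d=c['R'].T@np.linalg.solve(c['K'],[*u,1]);o=-c['R'].T@c['t'];w=o+d*(z-o[2])/d[2]
    e=w-[p[0],p[1],0];return (w.round(3),np.round([np.cos(p[2])*e[0]+np.sin(p[2])*e[1],-np.sin(p[2])*e[0]+np.cos(p[2])*e[1]],3))
print('tumbler',ray('side',u2(83,65),.075),ray('scene',u1(515,70),.075))
print('matchbox',ray('side',u2(262,65),.015),ray('scene',u1(605,262),.015))
print('pin base/top',ray('side',u2(425,195),.012),ray('scene',u1(390,370),.012),ray('side',u2(432,140),.06))
E
python3 fit.py
```

```text
[ 0.5627 -0.1095 -0.1206  2.3676  0.0105] 10.488011914259587
[[-0.4  2.3]
 [-0.3 -0.4]
 [ 0.1 -1.3]
 [-0.7 -1.3]
 [ 2.4  4.7]
 [ 0.1  0.7]
 [ 0.1 -1.2]
 [ 0.2 -0.7]
 [-0.4 -0.8]
 [-0.6 -0.5]
 [-0.2 -0.6]]
post [ 0.5344 -0.0014  0.11  ]
(0.009, 0.055, 0.07) [ 0.5782 -0.056   0.07  ]
(np.float64(-0.0834822524474246), -0.03, 0.042) [ 0.4762 -0.1292  0.042 ]
(0.113, -0.03, 0.044) [ 0.6712 -0.1529  0.044 ]
tumbler (array([0.53 , 0.077, 0.075]), array([-0.055,  0.182])) (array([0.535, 0.078, 0.075]), array([-0.05 ,  0.182]))
matchbox (array([0.636, 0.045, 0.015]), array([0.054, 0.162])) (array([0.64 , 0.051, 0.015]), array([0.058, 0.169]))
pin base/top (array([ 0.629, -0.082,  0.012]), array([0.063, 0.035])) (array([ 0.631, -0.082,  0.012]), array([0.065, 0.036])) (array([ 0.628, -0.083,  0.06 ]), array([0.062, 0.034]))
```

```bash
cat >> fit.py <<'E'
for nm,n,u,z in(('bucket base front','scene',(495*.64,216*.64),0),('bucket base left','scene',(452*.64,195*.64),0),('bucket side base','side',(115*.64,300*.64),0),('openbox corner','scene',(418*.64,186*.64),0),('jar','side',(554*.64,407*.64),.13),('jar','scene',(174*.64,378*.64),.13),('bowl','side',(232*.64,258*.64),.045)):
    print(nm,ray(n,u,z))
E
python3 fit.py|tail -7
cat > go.py <<'E'
from h import *
import sys
# usage: x y z yaw_of_tool_x -> remaining shift in tool axes (cm) and turn about tool z
s=manip.sense();R=np.array(s['orientation']);P=np.array(s['position'])
x,y,z,a=map(float,sys.argv[1:5])
Rt=np.array([[np.cos(a),np.sin(a),0],[np.sin(a),-np.cos(a),0],[0,0,-1]])
rv=cv2.Rodrigues(R.T@Rt)[0].ravel()
print('t',s['t'],'P',P.round(4),'F',np.round(s['contact_force'],1),'w',s['gripper_width'],'j',np.round(s['joint_positions'],2))
print('shift cm',(100*R.T@(np.array([x,y,z])-P)).round(2),'turn',rv.round(3),'shift in target axes',(100*Rt.T@(np.array([x,y,z])-P)).round(2))
E
python3 go.py .509 -.021 .20 2.247
```

```text
bucket base front (array([0.408, 0.548, 0.   ]), array([-0.232,  0.634]))
bucket base left (array([0.257, 0.561, 0.   ]), array([-0.384,  0.629]))
bucket side base (array([0.321, 0.523, 0.   ]), array([-0.316,  0.599]))
openbox corner (array([0.158, 0.538, 0.   ]), array([-0.479,  0.594]))
jar (array([ 0.603, -0.278,  0.13 ]), array([ 0.06 , -0.163]))
jar (array([ 0.618, -0.279,  0.13 ]), array([ 0.075, -0.162]))
bowl (array([0.529, 0.413, 0.045]), array([-0.096,  0.514]))
t 0.1 P [0.2087 0.5886 0.2306] F [-0.1  0.5  0.5] w 1.0015061085153871 j [ 1.21  0.42  1.63 -0.    1.09 -0.02]
shift cm [-48.68 -47.41   3.13] turn [-0.001  0.     0.554] shift in target axes [-66.34 -14.73   3.06]
```

apply_moves --rows '[[[-2,-5.8,0],[0,0,0],0.5],[[-2,-5.8,0],[0,0,0],1],[[-2,-5.8,0],[0,0,0],1],[[0,0,0],[0,0,0.185],1],[[0,0,0],[0,0,0.185],1],[[0,0,0],[0,0,0.185],1]]'

```text
t: 0.85
position: [0.2056, 0.3973, 0.228]
orientation: [[-0.618, 0.786, -0.002], [0.786, 0.618, -0.006], [-0.003, -0.005, -1.0]]
contact_force: [-0.7, 0.3, -0.5]
gripper_width: -0.002
```

```bash
python3 go.py .509 -.021 .20 2.247
```

```text
t 0.85 P [0.2056 0.3973 0.228 ] F [-0.7  0.3 -0.5] w -0.002337904857022677 j [ 1.07  0.17  2.01 -0.    0.97  0.4 ]
shift cm [-51.62  -2.     2.95] turn [-0.005  0.003 -0.01 ] shift in target axes [-51.61  -2.51   2.8 ]
```

apply_moves --rows '[[[-5.7,-0.25,0.3],[0,0,0],1],[[-5.7,-0.25,0.3],[0,0,0],1],[[-5.7,-0.25,0.3],[0,0,0],1],[[-5.7,-0.25,0.3],[0,0,0],1],[[-5.7,-0.25,0.3],[0,0,0],1],[[-5.7,-0.25,0.3],[0,0,0],1],[[-5.7,-0.25,0.3],[0,0,0],1],[[-5.7,-0.25,0.3],[0,0,0],1],[[0,0,0],[0,0,0],1]]'

```text
t: 1.98
position: [0.4796, 0.0154, 0.2044]
orientation: [[-0.619, 0.786, 0.001], [0.786, 0.619, -0.003], [-0.003, -0.002, -1.0]]
contact_force: [0.2, 0.1, -0.7]
gripper_width: -0.003
```

```bash
python3 go.py .509 -.021 .082 2.247
```

```text
t 1.975 P [0.4796 0.0154 0.2044] F [ 0.2  0.1 -0.7] w -0.00256210543320697 j [ 0.01  0.25  1.97 -0.    0.93 -0.66]
shift cm [-4.64  0.08 12.25] turn [-0.002  0.003 -0.009] shift in target axes [-4.670e+00  1.000e-02  1.224e+01]
```

apply_moves --rows '[[[-4.65,0,0],[0,0,0],1],[[0,0,4.5],[0,0,0],1],[[0,0,4],[0,0,0],1],[[0,0,3.3],[0,0,0],1],[[0,0,0],[0,0,0],1]]'

```text
t: 2.6
position: [0.5074, -0.0204, 0.0835]
orientation: [[-0.619, 0.786, -0.001], [0.786, 0.619, -0.002], [-0.001, -0.002, -1.0]]
contact_force: [-0.2, 0.8, 0.4]
gripper_width: -0.001
```

```bash
python3 go.py .516 -.0161 .082 2.247; python3 - <<'E'
from h import *
a=cams.snapshot('side')[180:315,195:355];b=cams.snapshot('scene')[140:275,130:290]
cv2.imwrite('pics/d.png',cv2.resize(np.hstack([a,b])[:,:,::-1],(800,338),interpolation=cv2.INTER_CUBIC))
E
```

```text
t 2.6 P [ 0.5074 -0.0204  0.0835] F [-0.2  0.8  0.4] w -0.0012809021277854213 j [-0.06  0.49  1.97 -0.    0.68 -0.73]
shift cm [-0.2   0.94  0.15] turn [-0.002  0.001 -0.009] shift in target axes [-0.21  0.94  0.15]
```

View pics/d.png

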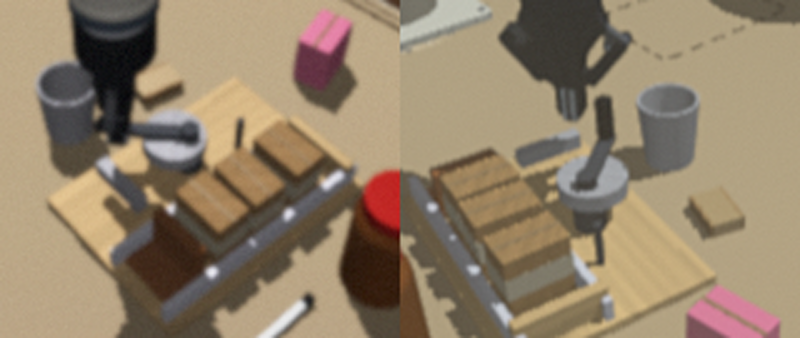

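The fingers are behind the post: fingertip at (569,105), post at (604,110), with nothing else touched. I'll begin the swing.

apply_moves --rows '[[[-0.2,0.9,0.1],[0,0,0],1],[[0.3,1.3,0],[0,0,0.18],1],[[0.3,1.3,0],[0,0,0.18],1],[[0.3,1.3,0],[0,0,0.18],1]]'

```text
t: 3.2
position: [0.5482, 0.0104, 0.0891]
orientation: [[-0.111, 0.994, 0.003], [0.994, 0.111, -0.004], [-0.004, 0.003, -1.0]]
contact_force: [-3.4, -2.6, -1.3]
gripper_width: 0.001
```

```bash
cat > st.py <<'E'
from h import *
# TCP relative to pivot in tool axes (want x=70, y=-d) and tangent-angle estimate
s=manip.sense();R=np.array(s['orientation']);P=np.array(s['position'])
rel=R.T@(P-[.5782,-.056,P[2]]);xa=np.arctan2(R[1,0],R[0,0]);r=np.hypot(*rel[:2])
ang=np.arctan2(P[1]+.056,P[0]-.5782)+.1206
print('t',s['t'],'z',P[2].round(4),'rel mm',(1000*rel[:2]).round(1),'tool q',round(xa+.1206,3),'q if d=23:',round(ang-np.arctan2(23,70),3),'F',np.round(s['contact_force'],1),'F tool',(R.T@s['contact_force']).round(1),'j',np.round(s['joint_positions'],2))
E
python3 st.py
```

```text
t 3.2 z 0.0891 rel mm [ 69.3 -22.4] tool q 1.803 q if d=23: 1.799 F [-3.4 -2.6 -1.3] F tool [-2.2 -3.7  1.3] j [-0.    0.52  1.89 -0.01  0.73 -0.11]
```

apply_moves --rows '[[[0.3,1.35,0.3],[0,0,0.18],1],[[0.3,1.35,0.3],[0,0,0.18],1],[[0.3,1.35,0.3],[0,0,0.18],1],[[0.3,1.35,0.2],[0,0,0.18],1]]'

```text
t: 3.7
position: [0.6041, 0.0158, 0.0839]
orientation: [[0.59, 0.807, 0.003], [0.807, -0.59, -0.003], [-0.001, 0.005, -1.0]]
contact_force: [-3.8, 1.1, 0.9]
gripper_width: -0.0
```

```bash
python3 st.py
```

```text
t 3.7 z 0.0839 rel mm [ 73.2 -21.4] tool q 1.06 q if d=23: 1.027 F [-3.8  1.1  0.9] F tool [-1.4 -3.7 -0.9] j [ 0.01  0.59  1.76 -0.    0.79  0.64]
```

apply_moves --rows '[[[0.2,1.35,0.1],[0,0,0.18],1],[[0.1,1.3,0.1],[0,0,0.18],1],[[0.2,1.3,0.1],[0,0,0.18],1]]'

```text
t: 4.08
position: [0.6363, -0.0063, 0.0844]
orientation: [[0.928, 0.373, 0.004], [0.373, -0.928, -0.001], [0.003, 0.002, -1.0]]
contact_force: [-2.4, 3.4, -0.9]
gripper_width: -0.0
```

```bash
python3 st.py
```

```text
t 4.075 z 0.0844 rel mm [ 72.4 -24.4] tool q 0.503 q if d=23: 0.511 F [-2.4  3.4 -0.9] F tool [-1.  -4.1  0.9] j [-0.03  0.62  1.69 -0.    0.83  1.16]
```

apply_moves --rows '[[[0.2,1.35,0.1],[0,0,0.17],1],[[0.2,1.3,0.1],[0,0,0.17],1],[[0.1,1.0,0.1],[0,0,0.13],1]]'

```text
t: 4.45
position: [0.652, -0.0377, 0.0852]
orientation: [[0.995, -0.104, 0.008], [-0.104, -0.995, 0.002], [0.007, -0.003, -1.0]]
contact_force: [0.6, 4.1, -2.4]
gripper_width: -0.002
```

```bash
python3 st.py
```

```text
t 4.45 z 0.0852 rel mm [ 71.6 -25.8] tool q 0.017 q if d=23: 0.046 F [ 0.6  4.1 -2.4] F tool [ 0.1 -4.1  2.4] j [-0.08  0.64  1.65  0.    0.84  1.6 ]
```

apply_moves --rows '[[[0,-1.5,0],[0,0,0],1],[[0,-1,-3],[0,0,0],1],[[0,0,-5],[0,0,0],1],[[0,0,-2],[0,0,0],1],[[0,0,0],[0,0,0],1]]'

```text
t: 5.08
position: [0.6571, -0.0062, 0.1936]
orientation: [[0.996, -0.089, 0.016], [-0.089, -0.996, 0.002], [0.015, -0.004, -1.0]]
contact_force: [-0.3, -0.2, -0.5]
gripper_width: 0.002
```

```bash
python3 go.py .4415 -.125 .17 -.12; python3 - <<'E'
from h import *
a=cams.snapshot('side')[180:315,195:355];b=cams.snapshot('scene')[140:275,130:290]
cv2.imwrite('pics/e.png',cv2.resize(np.hstack([a,b])[:,:,::-1],(800,338),interpolation=cv2.INTER_CUBIC))
E
```

```text
t 5.075 P [ 0.6571 -0.0062  0.1936] F [-0.3 -0.2 -0.5] w 0.0022905569767656332 j [-0.03  0.5   1.59  0.    1.03  1.63]
shift cm [-20.45  13.76   2.  ] turn [-0.004 -0.015  0.031] shift in target axes [-19.99  14.37   2.36]
```

View pics/e.png

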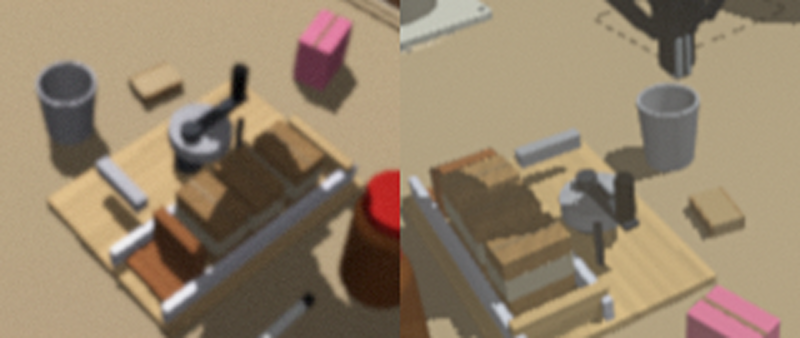

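The lever now points forward: post top at side (239,68) and scene (625,177). I'll check the angle.

```bash
python3 - <<'E'
from h import *
p=[.5627,-.1095,-.1206]
for q in(-.1,0,.1,.2,.3):
    X=T(p,(.009+.07*np.cos(q),.055+.07*np.sin(q),.11))
    a=(pj('side',X)-[195,180])*2.5;b=(pj('scene',X)-[130,140])*2.5+[400,0];print(q,a.round(),b.round())
E
```

```text
-0.1 [247.  72.] [612. 180.]
0 [242.  68.] [619. 178.]
0.1 [237.  65.] [626. 175.]
0.2 [232.  62.] [633. 171.]
0.3 [226.  59.] [639. 168.]
```

apply_moves --rows '[[[-5.1,3.4,0.5],[0,0,0.03],1],[[-5.1,3.5,0.5],[0,0,0],1],[[-5.1,3.5,0.5],[0,0,0],1],[[-5.1,3.5,0.5],[0,0,0],1],[[0,0,0],[0,0,0],1]]'

```text
t: 5.8
position: [0.4311, -0.1202, 0.1618]
orientation: [[0.994, -0.114, 0.003], [-0.114, -0.993, 0.005], [0.002, -0.005, -1.0]]
contact_force: [-0.4, -0.6, -0.4]
gripper_width: -0.003
```

```bash
python3 go.py .4415 -.125 .036 -.12
```

```text
t 5.8 P [ 0.4311 -0.1202  0.1618] F [-0.4 -0.6 -0.4] w -0.0029116502245392804 j [-0.3   0.27  2.06  0.01  0.8   1.38]
shift cm [ 1.06  0.42 12.58] turn [-0.005 -0.002  0.006] shift in target axes [ 1.09  0.35 12.58]
```

The cam reads about 0.06 rad, so step 1 is met. I'll lower behind the plate.

apply_moves --rows '[[[0.5,0.4,4.5],[0,0,0],1],[[0,0,4.5],[0,0,0],1],[[0,0,3.2],[0,0,0],1],[[0,0,0.2],[0,0,0],1]]'

```text
t: 6.3
position: [0.4385, -0.124, 0.0333]
orientation: [[0.994, -0.112, 0.005], [-0.112, -0.994, 0.004], [0.004, -0.005, -1.0]]
contact_force: [-0.0, -0.5, 0.1]
gripper_width: -0.001
```

```bash
python3 go.py .465 -.1279 .038 -.12; python3 - <<'E'
from h import *
a=cams.snapshot('side')[180:315,195:355]
cv2.imwrite('pics/f.png',cv2.resize(a[:,:,::-1],(640,540),interpolation=cv2.INTER_CUBIC))
E
```

```text
t 6.3 P [ 0.4385 -0.124   0.0333] F [-0.  -0.5  0.1] w -0.0014767338304983912 j [-0.31  0.54  2.1   0.01  0.5   1.37]
shift cm [ 2.68  0.09 -0.46] turn [-0.005 -0.004  0.008] shift in target axes [ 2.68  0.07 -0.47]
```

View pics/f.png

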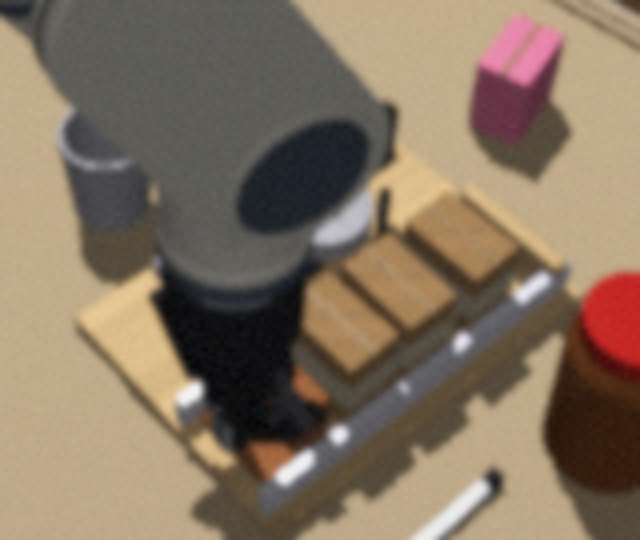

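The fingers are inside the channel above the slide's foot, at about (270,420), behind the plate. Now I'll push gently.

apply_moves --rows '[[[1,0,-0.2],[0,0,0.008],1],[[1,0,-0.2],[0,0,0],1],[[0.9,0,0],[0,0,0],1],[[0.9,0,0],[0,0,0],1],[[0.9,0,0],[0,0,0],1],[[0.9,0,0],[0,0,0],1],[[0.9,0,0],[0,0,0],1]]'

```text
t: 7.22
position: [0.5081, -0.1322, 0.0419]
orientation: [[0.993, -0.119, 0.007], [-0.12, -0.993, 0.003], [0.006, -0.004, -1.0]]
contact_force: [-4.4, 0.5, 0.6]
gripper_width: 0.003
```

```bash
python3 go.py .525 -.1351 .038 -.12
```

```text
t 7.225 P [ 0.5081 -0.1322  0.0419] F [-4.4  0.5  0.6] w 0.003245940887604275 j [-0.28  0.58  1.95  0.01  0.61  1.4 ]
shift cm [1.71 0.09 0.4 ] turn [-0.004 -0.006  0.   ] shift in target axes [1.72 0.09 0.39]
```

apply_moves --rows '[[[0.8,0,0.1],[0,0,0],1],[[0.7,0,0.1],[0,0,0],1],[[0.5,0,0],[0,0,0],1],[[0.3,0,0],[0,0,0],1]]'

```text
t: 7.72
position: [0.5237, -0.1335, 0.0387]
orientation: [[0.993, -0.119, -0.012], [-0.119, -0.993, 0.008], [-0.013, -0.006, -1.0]]
contact_force: [-10.6, -0.4, 7.4]
gripper_width: 0.008
```

apply_moves --rows '[[[0.3,0,0],[0,0,0],1],[[0.3,0,0],[0,0,0],1]]'

```text
t: 7.98
position: [0.5235, -0.1332, 0.0378]
orientation: [[0.993, -0.119, -0.026], [-0.119, -0.993, 0.01], [-0.027, -0.007, -1.0]]
contact_force: [-13.5, 0.4, 9.2]
gripper_width: 0.002
```

It has stopped at the expected end, with the force rising to 13 N. I'll back off, lift and check.

apply_moves --rows '[[[-1.2,0,0],[0,0,0],1],[[-1.2,0,0],[0,0,0],1],[[0,0,-5],[0,0,0],1],[[0,0,-6],[0,0,0],1],[[-5,0,-5],[0,0,0],1],[[-5,0,-3],[0,0,0],1],[[0,0,0],[0,0,0],1]]'

```text
t: 8.85
position: [0.4108, -0.1215, 0.23]
orientation: [[0.993, -0.119, -0.014], [-0.119, -0.993, 0.007], [-0.015, -0.006, -1.0]]
contact_force: [0.8, -0.6, 1.0]
gripper_width: -0.001
```

```bash
python3 - <<'E'
from h import *
print(manip.sense()['t'],manip.sense()['position'],manip.sense()['contact_force'])
a=cams.snapshot('side')[180:315,195:355];b=cams.snapshot('scene')[140:275,130:290]
cv2.imwrite('pics/g.png',cv2.resize(np.vstack([np.hstack([a[:,:],b])])[:,:,::-1],(800,338),interpolation=cv2.INTER_CUBIC))
p=[.5627,-.1095,-.1206]
fs=lambda X:((pj('side',T(p,X))-[195,180])*2.5).round();fc=lambda X:((pj('scene',T(p,X))-[130,140])*2.5+[400,0]).round()
for s in(.06,.07):print('plate rear top L,R',s,fs((-.094+s,.002,.068)),fs((-.094+s,-.062,.068)))
for x in(.085,.093):print('front carton front top edge L,R',x,fs((x+.02,.001,.077)),fs((x+.02,-.061,.077)),fc((x+.02,.001,.077)),fc((x+.02,-.061,.077)))
E
```

```text
8.85 [ 0.41079884 -0.12147598  0.22996384] [ 0.79159408 -0.5553973   0.99074396]
plate rear top L,R 0.06 [193. 182.] [238. 224.]
plate rear top L,R 0.07 [201. 177.] [246. 219.]
front carton front top edge L,R 0.085 [294. 108.] [339. 144.] [580. 248.] [509. 278.]
front carton front top edge L,R 0.093 [299. 104.] [344. 140.] [584. 254.] [514. 284.]
```

View pics/g.png

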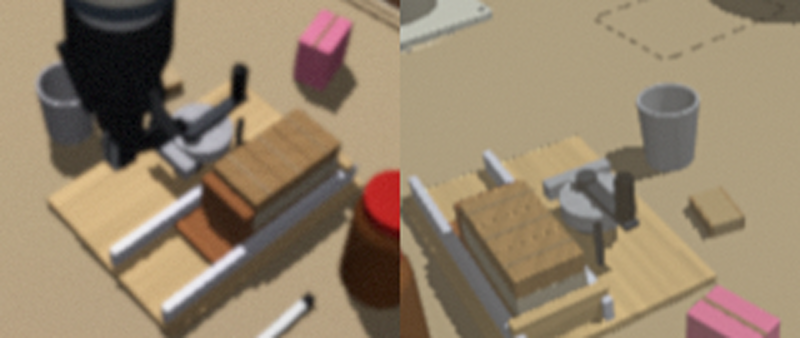

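The row is closed up and the lever points forward. One enlarged crop will check the slide position.

```bash
python3 - <<'E'
from h import *
a=cams.snapshot('side')[220:290,255:345]
cv2.imwrite('pics/k.png',cv2.resize(a[:,:,::-1],(720,560),interpolation=cv2.INTER_CUBIC))
p=[.5627,-.1095,-.1206]
fs=lambda X:((pj('side',T(p,X))-[255,220])*8).round()
for s in(.06,.066,.07):print('plate rear top L,R',s,fs((-.094+s,.002,.068)),fs((-.094+s,-.062,.068)),'foot rear L,R',fs((-.128+s,.002,.022)),fs((-.128+s,-.062,.022)))
for x in(.085,.09):print('front carton',x,fs((x+.02,.001,.077)),fs((x+.02,-.061,.077)))
E
```

```text
plate rear top L,R 0.06 [139. 262.] [283. 398.] foot rear L,R [ 52. 407.] [190. 546.]
plate rear top L,R 0.066 [153. 252.] [298. 387.] foot rear L,R [ 66. 397.] [205. 535.]
plate rear top L,R 0.07 [163. 245.] [307. 380.] foot rear L,R [ 76. 390.] [215. 527.]
front carton 0.085 [461.  25.] [604. 140.]
front carton 0.09 [472.  17.] [614. 132.]
```

View pics/k.png

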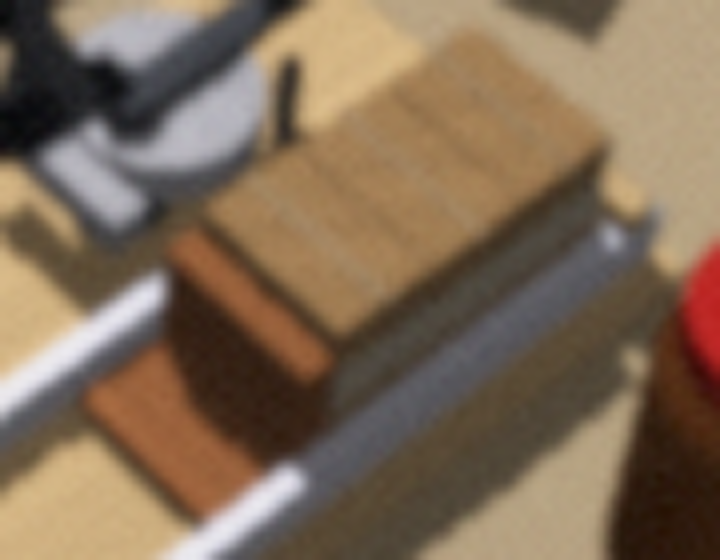

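The plate edges at (170,242) and (318,380) match a slide position of about 0.070. The front carton's edge gives x of about 0.088. Handing in.

```bash
python3 -c "
from bench import job;print(job.close_job())"
```

```text
the job is handed in; nothing more can be done
None
```

I swung the lever round over the left side to straight forward with the shut fingers. Then I pushed the slide forward until it stopped, backed off clear of everything and handed the job in at about 9 s.

| Check | Reading | Needed |
|---|---|---|
| Cam angle, measured before the slide push | about 0.06 rad | within 0.3 rad |
| Slide | about 0.069–0.07 m | above 0.066 m |
| Front carton x in the tray | about 0.088 m | above 0.085 m |

- **Slide stop:** it would go no further under a 13 N push, about 1.4 mm short of where I had worked out the end to be. That is within the calibration error.
- **Front carton:** with the slide at its stop, the dimensions given put it at about 0.090 m or more. The image reading of 0.088 m is 2 mm lower, the same size as the calibration error, so this margin is the thinnest.
- **Cartons and bystanders:** by eye, the three cartons are upright and closed up. The tumbler, jar, pen and matchbox look unmoved. I did not re-check the bowl, which the arm only passed over at height.
- **Tray fit:** one corner (back right) disagreed by about 5 px, probably because I misread it. The fit gave it less weight.

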